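Slacken the lamp arm's knurled collar and swing the magnifier over the coupler

ROBOT

A 6-joint arm with a two-finger parallel gripper is mounted at the origin on the work surface. World frame = base frame: x ahead of the robot, y to its left, z up, the work surface at z = 0. Lengths are in m, angles in rad, forces in N, time in s.
With the tool pointing down it reaches from about 0.325 to 1 m from the base axis. Payload 5.1 kg.
Tool frame: the origin (TCP) lies at the very end of the fingers, on their centre line; the grasp point (between the pads) lies 19 mm behind it; z points along the fingers, y is the line along which they close (so a half turn about z gives the same grasp; the last joint's range is limited). The gripper opens to 85 mm and grips with 20 to 120 N. Pads are 22 mm wide; open, the fingers measure 114 mm over their backs; the gripper's body (76 mm by 85 mm) begins 54 mm behind the grasp point. The pads swing forward as they close: fully open they stand 13 mm farther back than shut.
Start: joints at [-1.347, 0.124, 1.65, -0, 1.367, -0.083], TCP at [0.196, -0.62, 0.231] pointing down, gripper open.
Joint ranges: [-2.61, 2.61], [-1.02, 2.33], [0.03, 2.71], [-1.35, 4.49], [0.32, 2.68], [-2.91, 2.91]. Speed limits (rad/s): [2.57, 2.57, 3.14, 3.14, 3.14, 3.14].

INTERFACE

Orientations are given as [roll, pitch, yaw] about the fixed x, y, z axes, in that order (R = Rz(yaw) Ry(pitch) Rx(roll)).
In Python, from station import manip gives the robot as it stands. The module is installed in compiled form; this text tells all that it offers. Calls block until the motion is done:
- manip.move_pose(position, orientation): joint-space move of the TCP to a pose.
- manip.move_linear(position, attitude=None, feed=0.15): straight line of the TCP; attitude=None keeps the orientation; feed is the mean speed in m/s.
- manip.move_j(angles): joint-space move.
- manip.release() and manip.close_gripper(f_grip=None): open the fingers fully, or close them until they stop; f_grip is the grip in N (None keeps the last).
- manip.sleep(seconds).
- manip.solve_ik(position, orientation): joint angles nearest the present ones, or None.
- manip.get_image(name): name is "scene" or "top" or "wrist"; returns the picture (384x512x3 uint8, red, green, blue); there is no depth.
- manip.camera_info(name): a dict with "fx", "fy", "cx", "cy" (pixels), "rvec" (rotation vector, rad) and "tvec" (3), from world to camera coordinates, as OpenCV has them; the wrist camera has in their place "T_tool_cam" (4x4, takes a point from camera to tool coordinates, whose origin is the TCP and whose axes are the flange's). Camera axes: x right, y down, z forward; pixel columns grow to the right and rows downward; lengths in m; the calibration is good to about 2 mm. A picture is of the moment at which its call begins: read the wrist's pose just before it. camera_info takes no time and is no camera call.
A pose or a line that the arm cannot do raises manip.MotionError and nothing moves.
- manip.finish_job(): hands the job in; it is judged then, once.
Readings, each from a call of its own:
- manip.read_clock(): time.
- manip.read_joint_positions(): joint angles.
- manip.read_joint_vel(): joint speeds.
- manip.read_effort(): joint torques, N m.
- manip.read_tool_pos(): TCP position.
- manip.read_orientation(): TCP orientation.
- manip.read_wrist_force(): force on the tool from outside, world axes, zero at the start.
- manip.read_ft_torque(): the same for the moment, N m.
- manip.read_opening(): finger opening in m.
- manip.read_grasp_force(): force on a finger pad.
Only numpy, scipy, OpenCV 4.12 (cv2) and the standard library are available. Lean on these libraries where they do the work, as an engineer would, in place of code of your own. Each camera call takes 0.05 s, during which the arm holds its last target. There are 200 camera calls.

TASK

The magnifier lamp is clamped in the wrong spot for checking the next coupler. With a fingertip against its knurled rim, roll the locking collar on top of the lamp post two full turns loose (counter-clockwise seen from above, give or take a quarter turn), then push the freed lamp round until its lens is centred over the silver coupler lying on one of the rubber mats. Do not force the arm while it is still clamped, leave the collar slack for the inspector, and do not pick up or shift the coupler, bolt, cap or spanner.

Things in the scene. Friction and masses are not known exactly. Their poses are not given: they have to be found in the camera images.
- post: Fixed upright of the rack: a galvanised scaffold tube 48 mm across on a 150 mm square base plate, grey end cap on top, 294 mm above the worktop. Origin on the tube's axis at the worktop, z up. It carries, from below, the arm's hub (82 mm across, 203 to 243 mm up), a flat washer and the knurled collar. A low rail with waiting couplers stands on its +x side, under 140 mm high.
- collar_mid (a point): Centre of the knurled steel locking collar, on the post's axis, halfway up the collar. The collar is 96 mm across the knurl, 29 mm high, axis vertical: 40 upright ridges, 3 mm high, all round. When tight it spans 250 to 279 mm above the worktop; it rises 2.5 mm per turn. Its rim is free all round: within 130 mm of the axis nothing beside it is higher than 249 mm.
- index_line (a point): Middle of a black radial line, 14 mm long and 6 mm wide, on the collar's top face, 34 mm from the axis. It turns with the collar and so shows how far this has turned. When the collar is tight the line points the way of the fixed short black line on the post's end cap (the post's -x side).
- collar (a joint): Collar angle in rad: 0 tight, growing as it is loosened, counter-clockwise seen from above; a full turn is 6.283. Takes some 2 N along the rim and stays where left; stops at 0 and at three turns. The clamp has let go by one and a half turns. A finger of fixed heading circling the rim rolls on it and turns the collar further than it circles itself: watch the angle or the index line.
- swing_arm (a joint): Angle of the lamp arm about the post's axis in rad, growing counter-clockwise seen from above; at 0 the arm points along the post's own -x axis. While the collar is tight, friction clamps it against some 15 N at the lamp; once loosened it turns against about 1 N at the lamp, with some damping, and stays where it is left. It stops at -1.5 and 1.5.
- lens_centre (a point): Centre of the magnifier's round glass lens, 235 mm above the worktop, 200 mm from the post's axis. The lens lies level in a white round lamp head 120 mm in diameter, 212 to 252 mm above the worktop (a small black switch on it reaches 255 mm). The steel arm between hub and head is 217 to 235 mm above the worktop, its round knuckle up to 247 mm.
- coupler: Silver gravity coupler, loose, 0.95 kg, about 90 mm long and wide and 76 mm high: hooked base, round tube saddle, flap closed by a bolt and nut. It lies on one of two black rubber mats (120 mm square, 5 mm thick), one to each side of the lamp, at 200 mm from the post's axis, so that the lens can come straight above it. Origin at the centre of its underside.
- t_bolt: Rusted T-bolt, loose, 83 mm long, lying on the other mat. Origin at mid length on its underside. Leave it.
- guard_cap: Blue plastic tube guard cap, loose, 58 mm across and 43 mm high, standing on the worktop. Origin at the centre of its underside. Leave it.
- spanner: Stubby steel spanner, loose, 150 mm long, lying on the worktop. Origin at the centre of its underside. Leave it.
Not all that is in view belongs to the job. There is more than one size of the coupler; the job needs the smallest.

How it is judged:
By the outcome, as a careful person would: the job done as asked, in the order asked, and still so for the second after the job is handed in, with the robot touching nothing.
It also fails if it takes over 72 s, if anything falls off the work surface, if the arm or the gripper's body presses on something with over 40 N, if the wrist force passes 120 N, or if a joint passes its speed limit or range.

## Working session

There is one attempt and no reset: what is moved stays moved. The work goes in short steps, each a Python script; the robot and the scene stay as the last script left them, time stands still between calls to the robot, and variables do not carry over. Pictures are saved under pics/ and viewed, at most 10 in all, crops included, and the job is handed in when it is done.

```bash
mkdir -p pics
python3 - <<'E'
from station import manip
import cv2,numpy as np
for n in("top","scene"):
    im=manip.get_image(n); cv2.imwrite(f"pics/{n}0.png",cv2.resize(im[:,:,::-1],(800,600),interpolation=cv2.INTER_CUBIC)); print(n,manip.camera_info(n))
print(manip.camera_info("wrist"),manip.read_clock(),manip.read_orientation())
E
```

```text
top {'fx': 439.91267465183745, 'fy': 439.91267465183745, 'cx': 256.30474678549973, 'cy': 183.6343235436119, 'rvec': array([ 2.09370361, -2.12392518,  0.22704165]), 'tvec': array([-0.00712013,  0.51815697,  1.48574505])}
scene {'fx': 434.7835530681894, 'fy': 434.7835530681894, 'cx': 258.87012458705436, 'cy': 189.9780755390324, 'rvec': array([ 1.80393025,  1.83317049, -0.64715502]), 'tvec': array([ 0.02117571, -0.24937234,  1.5695781 ])}
{'fx': 322.98448336432807, 'fy': 322.98448336432807, 'cx': 254.89395327539043, 'cy': 191.2179679851923, 'T_tool_cam': array([[ 5.80568296e-04, -9.65868427e-01, -2.59032518e-01,
         6.46828114e-02],
       [ 9.99999615e-01,  7.31349740e-04, -4.85728790e-04,
        -1.10358745e-03],
       [ 6.58593466e-04, -2.59032136e-01,  9.65868479e-01,
        -1.41581003e-01],
       [ 0.00000000e+00,  0.00000000e+00,  0.00000000e+00,
         1.00000000e+00]])} 0.1 [-3.13973260e+00 -1.81171368e-04  3.06783609e-01]
```

View pics/top0.png

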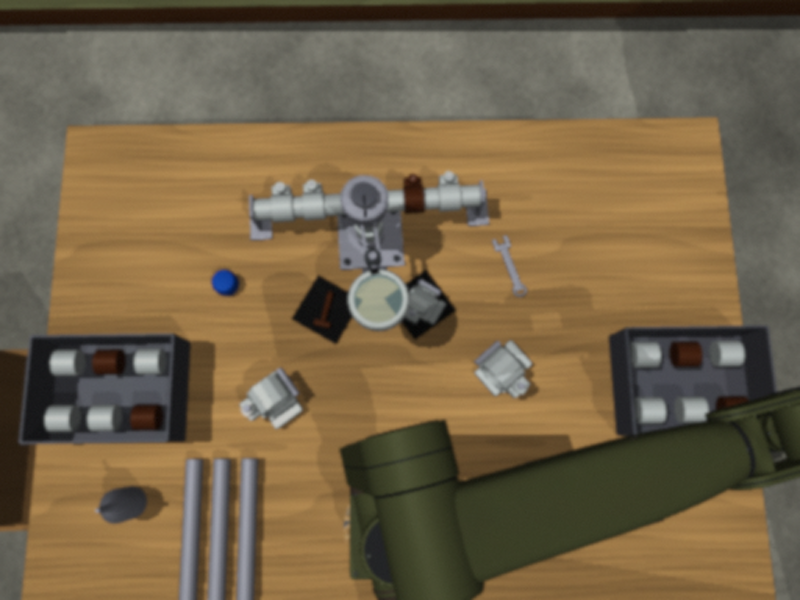

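View pics/scene0.png

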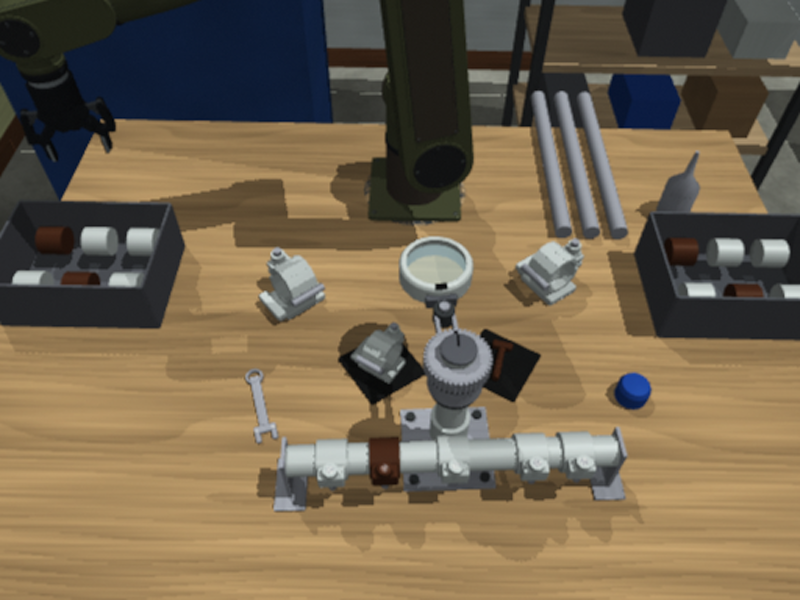

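The top view shows the post at (365,200) and the lens at (378,299). Three silver couplers lie loose: (425,300) on a mat, (503,368) and (272,398) on bare wood. The one on the mat at (425,300) is the smallest and the only one on a mat, so it fits the description. The T-bolt is on the other mat at (325,310). I'll confirm with a crop and get exact pixels.

Run:
```python
import cv2,numpy as np
from station import manip
im=manip.get_image("top")[:,:,::-1]
c=im[100:250,180:340]  # x5 -> 800x750 too tall
c=im[105:225,180:340]
cv2.imwrite("pics/tc.png",cv2.resize(c,(800,600),interpolation=cv2.INTER_CUBIC))
im=manip.get_image("scene")[:,:,::-1]
cv2.imwrite("pics/sc.png",cv2.resize(im[145:265,200:360],(800,600),interpolation=cv2.INTER_CUBIC))
```

```text
(no output)
```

View pics/tc.png

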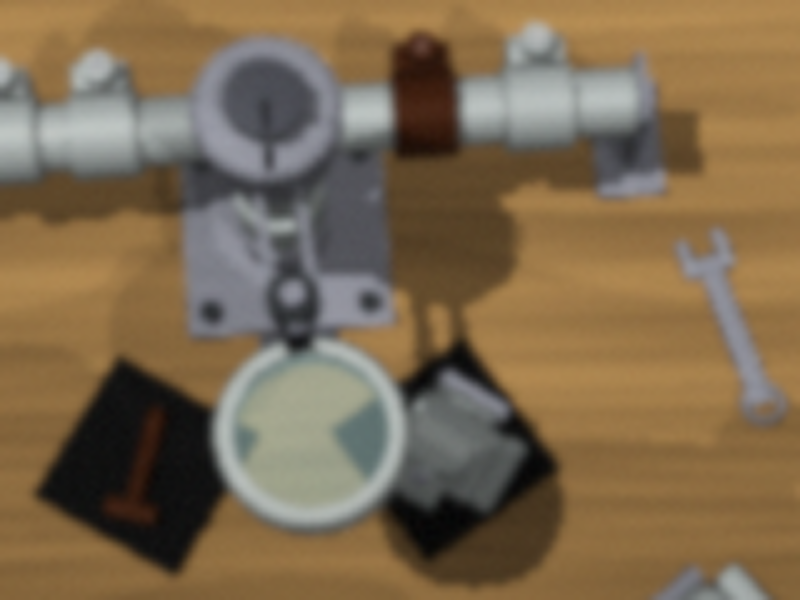

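View pics/sc.png

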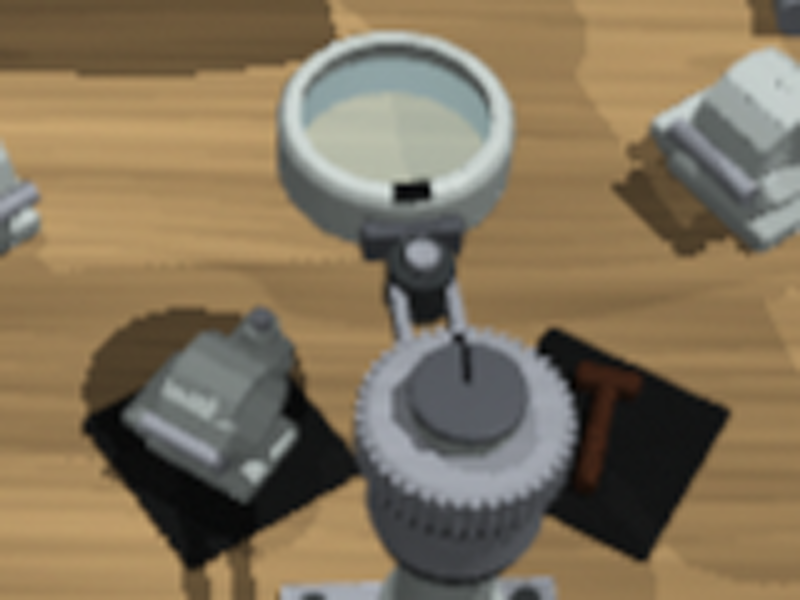

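The crops confirm it: the coupler at top-crop (455,445) is the small one on a mat. The cap centre is at crop (267,100), the collar top at (266,112), the lens rim at (308,433), and the mat corners at (462,342), (557,467) and (430,558).

```bash
cat > h.py <<'E'
import numpy as np,cv2
from station import manip
def K(i): return np.array([[i["fx"],0,i["cx"]],[0,i["fy"],i["cy"]],[0,0,1]])
def ext(n):
    i=manip.camera_info(n)
    if n!="wrist": return K(i),cv2.Rodrigues(i["rvec"])[0],np.array(i["tvec"])
    from scipy.spatial.transform import Rotation as Ro
    T=np.eye(4);T[:3,:3]=Ro.from_euler("xyz",manip.read_orientation()).as_matrix();T[:3,3]=manip.read_tool_pos()
    M=np.linalg.inv(T@i["T_tool_cam"]);return K(i),M[:3,:3],M[:3,3]
def ray(e,px,z):
    k,R,t=e;c=-R.T@t;d=R.T@np.linalg.solve(k,[px[0],px[1],1]);return (c+d*(z-c[2])/d[2])
def proj(e,P):
    k,R,t=e;q=(np.atleast_2d(P)@R.T+t)@k.T;return q[:,:2]/q[:,2:]
E
python3 - <<'E'
from h import *
e=ext("top");f=lambda p,z:ray(e,(180+(p[0])/5-.4,105+p[1]/5-.4),z).round(4)
for n,p,z in[("cap",(267,100),.294),("colltop",(266,112),.279),("lens",(308,433),.25),("lineout",(268,165),.279),("cl",(266,100),.294),("m1",(462,342),.005),("m2",(557,467),.005),("m3",(430,558),.005),("b1",(120,357),.005),("b2",(36,493),.005),("b3",(177,575),.005)]:print(n,f(p,z))
e=ext("scene");f=lambda p,z:ray(e,(200+(p[0])/5-.4,145+p[1]/5-.4),z).round(4)
for n,p,z in[("cap",(468,391),.294),("lens",(395,128),.25),("m1",(85,425),.005),("m2",(195,568),.005),("m3",(358,465),.005)]:print(n,f(p,z))
# circle outlines check
print(-e[1].T@e[2])
E
```

```text
cap [0.6508 0.0542 0.294 ]
colltop [0.6484 0.0556 0.279 ]
lens [0.4529 0.0321 0.25  ]
lineout [0.6143 0.0545 0.279 ]
cl [0.6508 0.0548 0.294 ]
m1 [ 0.5678 -0.0724  0.005 ]
m2 [ 0.4743 -0.1386  0.005 ]
m3 [ 0.4098 -0.0461  0.005 ]
b1 [0.5602 0.1765 0.005 ]
b2 [0.4608 0.2357 0.005 ]
b3 [0.4002 0.1342 0.005 ]
cap [0.6563 0.0558 0.294 ]
lens [0.4661 0.0301 0.25  ]
m1 [ 0.4799 -0.1382  0.005 ]
m2 [ 0.5738 -0.0706  0.005 ]
m3 [0.5043 0.0199 0.005 ]
[ 1.19293432 -0.02056246  1.05009298]
```

Run:
```python
from h import *
manip.close_gripper(20)
p=manip.read_tool_pos();manip.move_linear([p[0],p[1],.45],feed=.4)
manip.move_pose([.57,.02,.45],[np.pi,0,np.pi/2])
e=ext("wrist");im=manip.get_image("wrist")
np.savez("w1.npz",k=e[0],R=e[1],t=e[2])
cv2.imwrite("pics/w1.png",cv2.resize(im[:,:,::-1],(800,600),interpolation=cv2.INTER_CUBIC))
print(manip.read_clock(),manip.read_joint_positions(),manip.read_wrist_force())
```

```text
4.3333 [-6.02733973e-02 -9.83457298e-02  1.51542811e+00 -1.49299552e-04
  1.72467294e+00 -5.90424689e-02] [ 0.67365081 -0.07116198 -0.04784724]
```

View pics/w1.png

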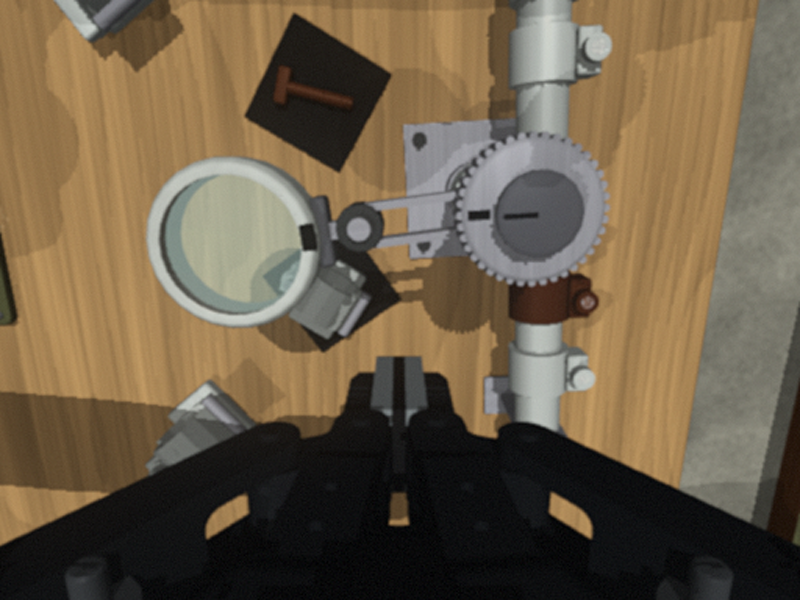

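The wrist view shows the collar centre at (532,209), the cap at (540,216), the index line at (479,215) aligned with the cap line at (520,215), and the lamp ring at (237,241). The coupler at (325,300) is partly under the lamp. The closed fingertip is a block of about 22 x 29 mm or less. I'll locate the axis and start rolling.

Run:
```python
from h import *
d=np.load("w1.npz");e=(d["k"],d["R"],d["t"])
f=lambda p,z:ray(e,(p[0]*.64-.3,p[1]*.64-.3),z)[:2].round(4)
print("cap",f((540,216),.294),"coll",f((532,209),.279),"index",f((479,215),.279),"cl",f((503,216),.294),f((538,215),.294),"lens",f((237,241),.252))
# finger tip block width seen: px 373..427 at TCP
cam=-d["R"].T@d["t"];print(cam)
print([f(p,.45) for p in((373,357),(427,357),(400,357))])
```

```text
cap [0.6516 0.0562] coll [0.6505 0.059 ] index [0.6183 0.0553] cl [0.63   0.0562] [0.6504 0.0568] lens [0.4597 0.0354]
[0.56930411 0.08540217 0.59149442]
[array([0.5614, 0.0297]), array([0.5776, 0.0297]), array([0.5695, 0.0297])]
```

```bash
cat >> h.py <<'E'
C=np.array([.6515,.0565]);RC=.048;A=np.array([.008,.011]);Z=.259;Y=[np.pi,0,np.pi/2]
def path(s,R=RC):
    """rounded-rectangle: finger centre offset and outward normal at arclength s (start +y side, ccw). """
    q=np.pi/2*RC;L=[A[0],q,2*A[1],q,2*A[0],q,2*A[1],q,A[0]];s=s%sum(L)
    ph=np.pi/2;sg=[(0,1)]
    for i,l in enumerate(L):
        if s<=l or i==8:
            u=s/l;break
        s-=l
        if i%2: ph+=np.pi/2
    if i%2: ph+=u*np.pi/2
    n=np.array([np.cos(ph),np.sin(ph)])
    if i%2: o=A*[(-1,1),(-1,-1),(1,-1),(1,1)][i//2]
    else:
        o=[lambda:(-A[0]*u,A[1]),0,lambda:(-A[0],A[1]*(1-2*u)),0,lambda:(A[0]*(2*u-1),-A[1]),0,lambda:(A[0],A[1]*(2*u-1)),0,lambda:(A[0]*(1-u),A[1])][i]()
    return C+R*n+np.array(o),n
def index(n,turns=0,want=False):
    """angle of dark index line (rad from -x dir, ccw) with contrast"""
    e=ext(n);g=cv2.cvtColor(manip.get_image(n),cv2.COLOR_RGB2GRAY).astype(np.float32)
    a=np.radians(np.arange(0,360,2));r=np.array([.030,.033,.036,.039])
    P=np.array([[C[0]-q*np.cos(t),C[1]-q*np.sin(t),.279+.0025*turns] for t in a for q in r])
    u=proj(e,P).astype(np.float32)
    v=cv2.remap(g,u[:,0].reshape(1,-1),u[:,1].reshape(1,-1),cv2.INTER_LINEAR).reshape(len(a),-1).mean(1)
    k=int(v.argmin());return (int(round(np.degrees(a[k]))),int(v[k]),int(np.median(v)))
E
python3 - <<'E'
from h import *
print(index("wrist"),index("scene"),index("top"))
p,n=path(0)
manip.move_pose([p[0],p[1]+.03,.36],Y)
manip.move_linear([p[0],p[1]+.015,Z],feed=.15)
f0=manip.read_wrist_force();print("f0",f0.round(2),index("scene"),index("top"))
for d in np.arange(.006,-.008,-.001):
    manip.move_linear([p[0],p[1]+d,Z],feed=.05)
    f=manip.read_wrist_force()-f0
    if abs(f[1])>5: break
print(d,f.round(2),manip.read_tool_pos()-[*p,Z],manip.read_clock())
E
```

```text
(0, 31, 140) (4, 82, 149) (78, 7, 51)
f0 [-0.32 -0.61  1.1 ] (4, 54, 98) (234, 48, 84)
-0.002 [-0.3   5.66 -0.77] [-2.30742449e-05 -9.60345905e-04  1.43054942e-04] 8.4833
```

```bash
cat >> h.py <<'E'
def roll(s0,s1,d=.002,ds=.008,target=7,feed=.1,turns=0):
    f0=np.array([-.32,-.61,1.1]);s=s0;log=[]
    while s<s1-1e-6:
        s=min(s+ds,s1);p,n=path(s,RC-d);manip.move_linear([*p,Z],feed=feed)
        f=manip.read_wrist_force()-f0;N=f[:2]@n;T=f[:2]@[-n[1],n[0]]
        d=float(np.clip(d+np.clip((target-N)*.0001,-.0007,.0007),-.002,.006))
        log.append((round(s,3),round(N,1),round(T,1),round(d*1e3,1),index("scene",turns)))
        if np.linalg.norm(f)>30: print("HIGH",f);break
    return s,d,log
E
python3 - <<'E'
from h import *
s,d,l=roll(0,.08)
print(*l,sep="\n");print(s,d,manip.read_clock())
E
```

```text
(0.008, np.float64(3.3), np.float64(2.3), 2.4, (12, 47, 98))
(0.016, np.float64(1.8), np.float64(0.8), 2.9, (24, 51, 98))
(0.024, np.float64(1.2), np.float64(0.1), 3.5, (32, 49, 97))
(0.032, np.float64(-0.5), np.float64(-0.9), 4.2, (40, 39, 99))
(0.04, np.float64(3.1), np.float64(0.1), 4.6, (50, 34, 112))
(0.048, np.float64(5.4), np.float64(0.1), 4.7, (60, 30, 150))
(0.056, np.float64(9.2), np.float64(-0.5), 4.5, (70, 29, 152))
(0.064, np.float64(11.5), np.float64(-2.1), 4.0, (78, 36, 154))
(0.072, np.float64(14.4), np.float64(-2.7), 3.3, (88, 33, 152))
(0.08, np.float64(16.8), np.float64(-4.2), 2.6, (96, 31, 150))
0.08 0.0026433350775525834 11.4833
```

Run:
```python
from h import *
s,d,l=roll(.08,.32,d=.0018,ds=.01,feed=.12,turns=.5)
print(*[(a,float(b),float(c),x,i) for a,b,c,x,i in l],sep="\n");print(s,d,manip.read_clock())
```

```text
(0.09, 16.9, -1.4, 1.1, (112, 30, 142))
(0.1, 15.2, 1.9, 0.4, (124, 39, 139))
(0.11, 8.9, 2.3, 0.2, (136, 36, 144))
(0.12, 5.3, 0.5, 0.4, (148, 35, 141))
(0.13, 0.8, -0.6, 1.0, (158, 30, 136))
(0.14, 0.5, -0.4, 1.7, (168, 41, 133))
(0.15, -0.2, 0.5, 2.4, (178, 41, 134))
(0.16, -1.1, 0.5, 3.1, (188, 42, 136))
(0.17, 3.6, 1.3, 3.4, (200, 45, 140))
(0.18, 9.6, -0.3, 3.1, (210, 42, 141))
(0.19, 11.0, 2.8, 2.7, (222, 41, 143))
(0.2, 10.3, 2.0, 2.4, (232, 33, 147))
(0.21, 9.6, 2.6, 2.1, (244, 36, 147))
(0.22, 7.9, 1.0, 2.0, (82, 19, 139))
(0.23, 9.7, 0.1, 1.8, (84, 15, 137))
(0.24, 12.2, -0.3, 1.3, (66, 13, 122))
(0.25, 13.0, -1.7, 0.7, (118, 13, 35))
(0.26, 10.9, -2.0, 0.3, (128, 13, 38))
(0.27, 16.4, -2.8, -0.4, (150, 11, 34))
(0.28, 19.8, -1.0, -1.1, (170, 10, 33))
(0.29, 16.6, 1.8, -1.8, (190, 11, 39))
(0.3, 11.2, 3.0, -2.0, (210, 12, 63))
(0.31, 5.9, 3.0, -1.9, (334, 12, 95))
(0.32, 2.2, -0.3, -1.4, (322, 12, 96))
0.32 -0.0014071310645096613 18.6833
```

Run:
```python
from h import *
s,d,l=roll(.32,.54,d=-.0010,ds=.01,feed=.12,turns=1.5)
print(*[(a,float(b),float(c),x,i) for a,b,c,x,i in l],sep="\n");print(s,d,manip.read_clock())
```

```text
(0.33, 1.5, 0.4, -0.4, (296, 30, 98))
(0.34, 0.1, 0.4, 0.2, (54, 38, 104))
(0.35, 0.3, -0.5, 0.9, (60, 36, 101))
(0.36, 2.0, 1.1, 1.4, (70, 31, 101))
(0.37, 3.6, 0.6, 1.8, (76, 27, 101))
(0.38, 5.6, 1.9, 1.9, (86, 22, 101))
(0.39, 3.4, 1.3, 2.3, (96, 19, 101))
(0.4, 1.7, 0.1, 2.8, (104, 26, 101))
(0.41, 0.6, 0.4, 3.4, (116, 38, 102))
(0.42, 3.2, -0.1, 3.8, (126, 36, 107))
(0.43, 4.9, -2.4, 4.0, (136, 44, 143))
(0.44, 8.6, -1.1, 3.9, (146, 43, 146))
(0.45, 12.8, -3.1, 3.3, (156, 42, 148))
(0.46, 17.4, -4.7, 2.6, (168, 42, 147))
(0.47, 21.1, -1.7, 1.9, (178, 45, 144))
(0.48, 17.4, 0.4, 1.2, (190, 50, 143))
(0.49, 11.1, 0.7, 0.8, (200, 49, 141))
(0.5, 5.2, 0.7, 1.0, (212, 41, 141))
(0.51, 3.3, 0.7, 1.3, (224, 44, 139))
(0.52, 0.3, 0.6, 2.0, (234, 34, 139))
(0.53, -0.3, 0.9, 2.7, (246, 30, 140))
(0.54, -0.4, -0.5, 3.4, (258, 30, 142))
0.54 0.0034016266676583284 25.2833
```

Run:
```python
from h import *
s,d,l=roll(.54,.624,d=.0034,ds=.01,feed=.12,turns=2)
print(*[(a,float(b),float(c),x,i) for a,b,c,x,i in l],sep="\n")
p,n=path(s,RC+.025);manip.move_linear([*p,Z],feed=.1);manip.move_linear([*p,.36],feed=.2)
manip.move_pose([.56,.14,.45],Y)
e=ext("wrist");im=manip.get_image("wrist");np.savez("w2.npz",k=e[0],R=e[1],t=e[2])
cv2.imwrite("pics/w2.png",cv2.resize(im[:,:,::-1],(800,600),interpolation=cv2.INTER_CUBIC))
print(index("wrist",2),index("scene",2),manip.read_clock())
```

```text
(0.55, 4.5, 0.6, 3.6, (268, 44, 145))
(0.56, 9.0, -1.1, 3.4, (280, 44, 145))
(0.57, 9.4, 1.7, 3.2, (294, 47, 146))
(0.58, 9.0, 0.9, 3.0, (306, 54, 148))
(0.59, 7.8, 0.7, 2.9, (74, 70, 139))
(0.6, 8.6, 0.7, 2.8, (84, 16, 138))
(0.61, 9.5, -1.2, 2.5, (72, 14, 137))
(0.62, 13.2, -1.2, 1.9, (40, 13, 135))
(0.624, 12.2, -2.9, 1.4, (72, 13, 107))
(106, 12, 144) (6, 78, 157) 30.1167
```

View pics/w2.png

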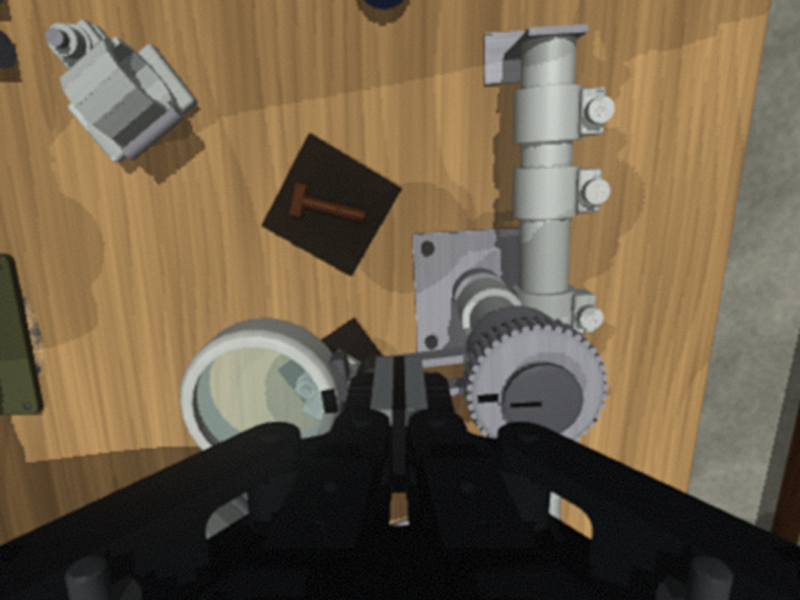

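Index line (488,398) is back beside the cap line (525,404), so the collar has made two full turns. Next I look at the coupler unobstructed from the -y side.

Run:
```python
from h import *
manip.move_pose([.49,-.17,.42],Y)
e=ext("wrist");im=manip.get_image("wrist");np.savez("w3.npz",k=e[0],R=e[1],t=e[2])
c=proj(e,[[.489,-.059,.03]])[0];print(c,manip.read_clock())
x0,y0=int(c[0])-80,max(0,int(c[1])-60);print(x0,y0)
cv2.imwrite("pics/w3.png",cv2.resize(im[y0:y0+120,x0:x0+160,::-1],(800,600),interpolation=cv2.INTER_CUBIC))
```

```text
[254.76429702  75.52403393] 31.3833
174 15
```

View pics/w3.png

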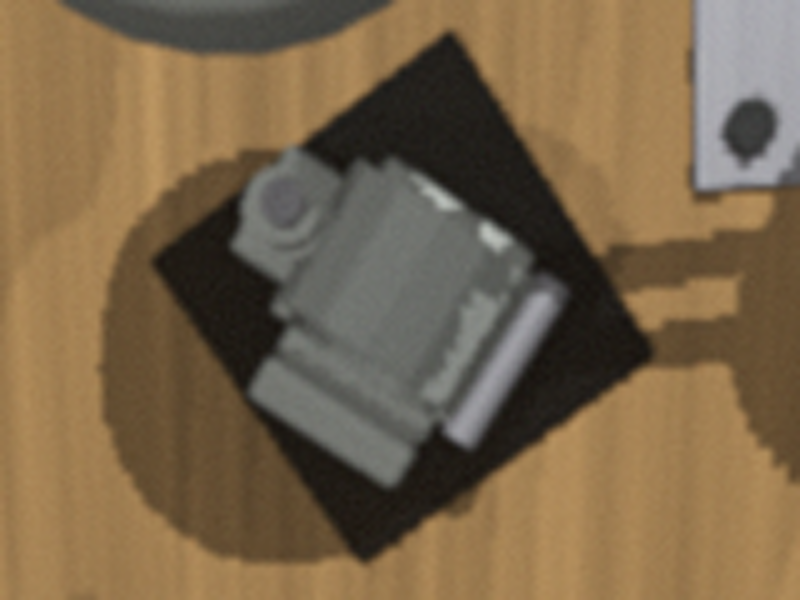

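Mat corners are (450,30), (655,352), (365,563) and (152,262). The coupler's bounding centre is at about (382,315), nearly at the mat centre (405,297).

Run:
```python
from h import *
d=np.load("w3.npz");e=(d["k"],d["R"],d["t"])
f=lambda p,z:ray(e,(174+p[0]/5-.4,15+p[1]/5-.4),z)[:2]
for n,p,z in(("mat",(405,297),.005),("coup-bbox",(380,308),.03),("coup-body",(398,327),.02)):
    q=f(p,z);v=q-C;print(n,q.round(4),np.hypot(*v).round(4),(np.arctan2(-v[1],-v[0])).round(4))
for l in([.4597,.0354],[.4529,.0321],[.4661,.0301]):v=np.array(l)-C;print(np.arctan2(-v[1],-v[0]).round(3))
```

```text
mat [ 0.4887 -0.0546] 0.1971 0.5988
coup-bbox [ 0.481 -0.06 ] 0.2065 0.5993
coup-body [ 0.4865 -0.0649] 0.2048 0.6343
0.11
0.122
0.141
```

```bash
cat >> h.py <<'E'
def fing(th,gap=0):
    t=np.array([np.sin(th),-np.cos(th)]);return C-.2*np.array([np.cos(th),np.sin(th)])-(.06+gap)*t+[-A[0],A[1]]
E
python3 - <<'E'
from h import *
p=fing(.1,.04);manip.move_pose([*p,.36],Y);manip.move_linear([*p,.225],feed=.2)
f0=manip.read_wrist_force();L=[]
for th in np.arange(0,.581,.029):
    manip.move_linear([*fing(th),.225],feed=.1);f=manip.read_wrist_force()-f0;L.append((round(th,3),*f[:2].round(1)))
    if np.hypot(*f[:2])>12:print("HIGH");break
print([tuple(map(float,x)) for x in L]);
manip.sleep(.2)
manip.move_linear([*fing(th,.03),.225],feed=.15);print(manip.read_clock())
q=fing(th,.03);manip.move_linear([*q,.42],feed=.3)
manip.move_pose([.52,-.06,.45],Y)
e=ext("wrist");im=manip.get_image("wrist");np.savez("w4.npz",k=e[0],R=e[1],t=e[2])
cv2.imwrite("pics/w4.png",cv2.resize(im[:,:,::-1],(800,600),interpolation=cv2.INTER_CUBIC));print(manip.read_clock())
E
```

```text
[(0.0, 0.1, -0.4), (0.029, -0.0, -0.0), (0.058, -0.4, -0.5), (0.087, -0.4, -0.2), (0.116, -0.3, -0.9), (0.145, -0.9, -0.2), (0.174, 0.0, -0.9), (0.203, -0.3, -0.6), (0.232, -0.5, -0.5), (0.261, -0.9, 0.1), (0.29, 0.4, -0.3), (0.319, -0.2, -0.6), (0.348, -1.7, -1.4), (0.377, -0.6, -0.3), (0.406, 0.1, 0.2), (0.435, -0.9, -0.7), (0.464, -0.8, 0.3), (0.493, -1.4, -0.8), (0.522, -0.6, -1.5), (0.551, 0.4, -0.4), (0.58, -0.6, 0.2)]
39.3667
40.8167
```

View pics/w4.png

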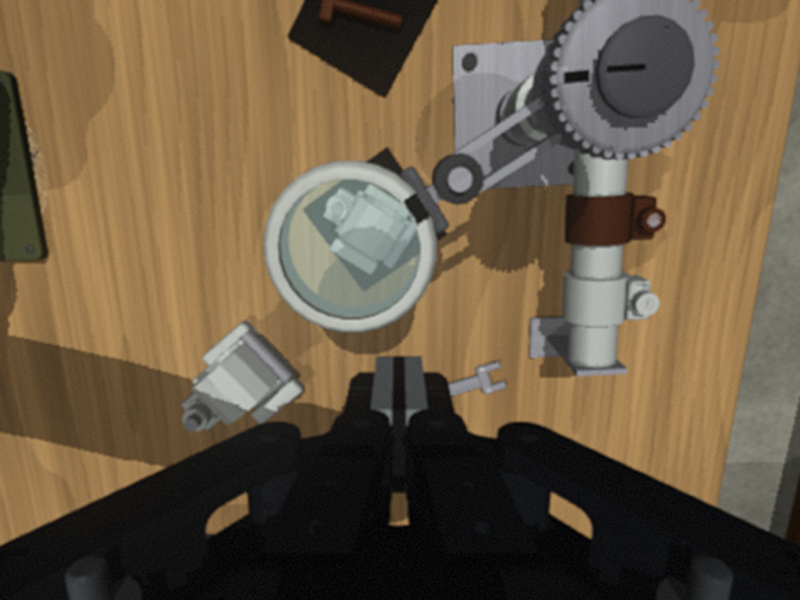

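The lamp has swung over the coupler: outer ring centre (351,246), coupler seen through the glass at about (367,228). I'll check the angle.

Run:
```python
from h import *
d=np.load("w4.npz");e=(d["k"],d["R"],d["t"])
f=lambda p,z:ray(e,(p[0]*.64-.3,p[1]*.64-.3),z)[:2]
for n,p,z in(("ring",(351,246),.248),("knuckle",(459,178),.247),("coup",(367,228),.03),("cap",(645,67),.294)):
    q=f(p,z);v=q-C;print(n,q.round(4),np.hypot(*v).round(4),np.arctan2(-v[1],-v[0]).round(4))
```

```text
ring [ 0.4853 -0.0475] 0.1961 0.5592
knuckle [ 0.5575 -0.0026] 0.111 0.5608
coup [ 0.4815 -0.0615] 0.2069 0.6066
cap [0.6504 0.0566] 0.0011 -0.0658
```

Lens at 0.560 rad, coupler at 0.605 rad: another 9 mm push.

Run:
```python
from h import *
p=fing(.58,.03);manip.move_pose([*p,.36],Y);manip.move_linear([*p,.225],feed=.2)
manip.move_linear([*fing(.57),.225],feed=.1)
for th in(.6,.625): manip.move_linear([*fing(th),.225],feed=.06)
manip.sleep(.2);manip.move_linear([*fing(.6,.03),.225],feed=.15)
manip.move_linear([*fing(.6,.03),.42],feed=.3)
manip.move_pose([.52,-.06,.45],Y)
e=ext("wrist");im=manip.get_image("wrist");np.savez("w5.npz",k=e[0],R=e[1],t=e[2])
cv2.imwrite("pics/w5.png",cv2.resize(im[:,:,::-1],(800,600),interpolation=cv2.INTER_CUBIC));print(manip.read_clock(),index("wrist",2))
```

```text
45.2917 (4, 18, 120)
```

View pics/w5.png

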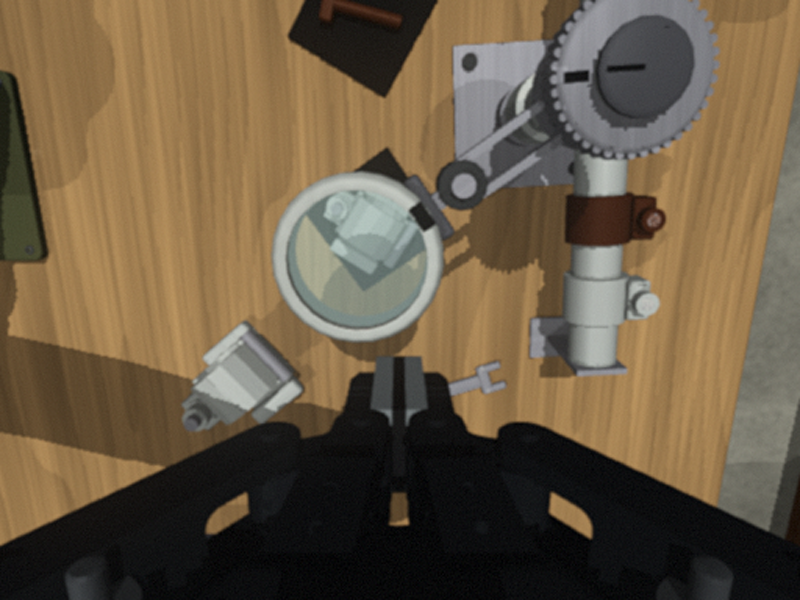

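The ring centre is now (357.5,256.5), the knuckle (462,184), and the collar line is still at two turns.

Run:
```python
from h import *
d=np.load("w5.npz");e=(d["k"],d["R"],d["t"])
f=lambda p,z:ray(e,(p[0]*.64-.3,p[1]*.64-.3),z)[:2]
a=[]
for p,z in(((357.5,256.5),.248),((462,184),.247)):
    q=f(p,z);v=q-C;a.append(np.arctan2(-v[1],-v[0]));print(q.round(4),a[-1].round(4))
if abs(np.mean(a)-.607)<.025: manip.finish_job();print("done",manip.read_clock())
```

```text
[ 0.4896 -0.0547] 0.6019
[ 0.5596 -0.0064] 0.6001
the job is handed in; nothing more can be done
the job is handed in; nothing more can be done
```

I rolled the collar two full turns loose and left it slack, pushed the lens round over the silver coupler on its mat (about 1 mm off in swing angle by my camera measurements), and handed the job in shortly after 45 s on the robot's clock, with the arm clear and no verdict returned.

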